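# Load a board in the test bed under lock-out and switch the bench back on

## Robot

A 6-joint arm with a two-finger parallel gripper is mounted at the origin on the work surface. World frame = base frame: x ahead of the robot, y to its left, z up, the work surface at z = 0. Lengths are in mm, angles in rad, forces in N, time in s.
With the tool pointing down it reaches from about 350 to 775 mm from the base axis. Payload 5.5 kg.
Tool frame: the origin (TCP) lies where the fingers leave the gripper's body, on its centre line; the fingertips stand 73 mm ahead of it and the grasp point (between the pads) lies 54 mm ahead of it; z points along the fingers, x is the direction in which the jaws open and shut, and the axes are right-handed (so a half turn about z gives the same grasp; the last joint's range is limited). The gripper opens to 85 mm and grips with 20 to 120 N. Pads are 22 mm wide; open, the fingers measure 114 mm over their backs; the gripper's body (76 mm by 85 mm) begins 54 mm behind the grasp point. The pads swing forward as they close: fully open they stand 13 mm farther back than shut.
Start: joints at [0.991, 0.313, 0.046, 1.304, 0, 1.431], TCP at [244.837, 520.307, 303.923] pointing down, gripper open.
Joint ranges: [-2.76, 2.76], [-0.86, 1.69], [-1.03, 1.26], [-2.2, 2.34], [-1.47, 1.5], [-3.14, 3.14]. Speed limits (rad/s): [2.57, 2.57, 3.14, 3.14, 3.14, 3.14].

## Interface

Orientations are given as a unit quaternion [w, x, y, z].
In Python, from bench import arm gives the robot as it stands.
- The arm moves only by the shell command python3 -m crank 'ROWS'. ROWS is JSON, a list that holds one entry, the list of rows, each a list of 7 numbers: the turn, a rotation vector about the tool's x, y, z in units of 5 degrees (1.0 is 5 degrees), then the shift along the tool's x, y, z in units of 40 mm (1.0 is 40 mm), then the closure in counts, from 0 (fully open) to 255 (shut). A call has 1 to 20 rows; each row is the pose to reach, as a shift and turn from the pose commanded when the call began, along the tool's axes at that moment; what a row does not reach only later rows make up. A row lasts 1/12 s, in which the tool goes at most 41.7 mm and 7.16 degrees, less where a joint would pass 70% of its speed; a pose out of reach is approached as far as the arm can. A call with a gripper value outside its range is refused whole. The fingers move at their own pace and stop on an object; the grip force is fixed at half the most. Time passes only in rows, so rows that repeat a pose let the fingers close. It gives the time, the measured TCP pose, the force and the opening at its end, in the units of the state.
- arm.get_state(): the state, without advancing time (a new reading comes with each control period).
- arm.camera(name): name is "scene" or "top" or "wrist"; returns the picture (420x560x3 uint8, red, green, blue); there is no depth.
- arm.calibration(name): a dict with "mtx" (3x3 intrinsics, pixels), "k1" (the pictures are not rectified: a ray, as slopes to the right and down, at radius r is drawn at 1 + k1 r^2 times it, then the intrinsics apply), "extrinsics" (4x4, takes a point from camera to world coordinates); the wrist camera has in their place "tool_from_camera" (4x4, takes a point from camera to tool coordinates, whose origin is the TCP and whose axes are the tool frame's). Camera axes: x right, y down, z forward; pixel columns grow to the right and rows downward; lengths in mm; the calibration is good to about 2 mm. A picture is of the moment at which its call begins: read the wrist's pose just before it. calibration takes no time and is no camera call.
- arm.finish_job(): hands the job in, once; it reports no verdict.
The state is a dict: "time": time; "joints": joint angles; "qvel": joint speeds; "tau": joint torques, N m; "tcp_pos": TCP position; "tool_rot": TCP orientation; "wrist_force": force on the tool from outside, world axes, zero at the start; "ft_torque": the same for the moment, N m; "width": finger opening in mm.
Only numpy, scipy, OpenCV 4.12 (cv2) and the standard library are available. Lean on these libraries where they do the work, as an engineer would, in place of code of your own. Each camera call takes 0.05 s, during which the arm holds its last target. There are 200 camera calls.

## Task

The test bench is live: first turn the red isolator handle on the sloping box to off. Then lay the circuit board with the finned heat sink flat inside the rim of the test bed, swing the lamp on its stiff arm until its round head is centred over the bed, and only then turn the isolator fully back to on. Leave the other loose things on the bench where they are.

Things in the scene. Friction and masses are not known exactly. Their poses are not given: they have to be found in the camera images.
- isolator_box: grey fixed box, footprint 170 x 145 mm, up to 170 mm high; its yellow-plated 180 x 145 mm face slopes 35 degrees (0.61 rad), low edge to the box's -x (roughly the robot). Origin under its middle on the table, z up. Face centre at (-0.017, 0, 0.117) m in this frame, outward normal (-0.573, 0, 0.820); the handle turns about that normal
- isolator (a joint): rotary handle, rad: 0 = off (white-marked pointer end at the red mark, to the left seen from the robot), 1.4 = on (pointer up the slope at the green mark). Off to on is clockwise as one looks at the face. An over-centre mechanism inside snaps it to the nearer end stop; it takes about 0.2 N m
- isolator_grip (a point): on the handle's axis at grip height, 34 mm out from the face. z = outward normal (turning axis), x = along the bar to its pointer end; turns with it. Red bar 14 mm thick (y), 84 mm long (x -34 to +50 mm), from 10 to 50 mm off the face, on a black disc 60 mm across, 12 mm high
- board: the board to test: black carrier with green board, 130 (x) x 80 (y) x 8 mm, with a finned aluminium heat sink in the middle, 60 (x) x 36 mm (y), from 8 to 50 mm above the underside; grip across the 36 mm. Parts up to 24 mm high only at the short ends. Loose, about 0.25 kg. Origin at the centre of the underside, z up
- test_bed: fixed block 118 (x) x 168 mm (y), blue floor 24 mm above the table in a white rim 8 mm high, 94 (x) x 144 mm (y) inside: the board fits with its long side along y, either way round, 7 mm to spare all round. Origin under the centre, z up. The lamp post (20 mm thick, top at 0.155 m) stands at x = +0.15 m, y = 0 of this frame
- bed_floor (a point): centre of the bed's blue floor, 24 mm above the table; axes as the test bed's
- lamp (a joint): swing of the lamp arm about its upright post, rad: 0 = head right over the middle of the bed; it grows as the head swings away to the bed's +y side (clockwise from above). Limits -0.35 and 1.8. Stiff: about 2.5 N at the head moves it and it stays where it is left
- lamp_grip (a point): middle of the upright orange grip post (22 mm thick, from 0.175 to 0.220 m above the table) on the centre of the lamp's round white head (90 mm across, 20 mm thick, underside 0.155 m up); 150 mm from the lamp's hinge axis
- lamp_hinge (a point): point on the upright hinge axis of the lamp arm, at the height of lamp_grip
- bowl: bystander: steel bowl, 90 mm across, 40 mm high; origin at the centre of its underside
- screwdriver: bystander: red-handled screwdriver, 180 mm long, lying along its x axis; origin under its middle
- flux: bystander: upright amber bottle, 44 mm across, 100 mm high; origin at the centre of its underside
- spool: bystander: upright blue spool, 60 mm across, 46 mm high; origin at the centre of its underside
- tray: bystander: black open tray, 120 x 90 x 30 mm; origin at the centre of its underside
- brush: bystander: brush, 170 mm long, lying along its x axis; origin under its middle
- bare_board: bystander: bare flat green board without heat sink, 120 x 75 x 5 mm; origin at the centre of its underside

How it is judged (in metres and radians):
On the way, in this order (a step that is already met when the one before it is completed fails the run):
1. the isolator is turned to off (value of joint isolator below 0.15 rad), for 0.2 s.
2. with the isolator off, the board lies flat inside the rim of the test bed (value of joint isolator below 0.15 rad and x of board in the frame of bed_floor between -0.012 and 0.012 m and y of board in the frame of bed_floor between -0.012 and 0.012 m and z of board in the frame of bed_floor between -0.004 and 0.004 m and angle between board's own z axis and vertical below 0.06 rad and angle between the x axis of board and the y axis of bed_floor, either way round below 0.2 rad and linear speed of board below 0.02 m/s), for 0.2 s.
3. with the isolator still off, the lamp head stands over the bed, with the board in it (all of step 2 and horizontal distance between lamp_grip and bed_floor below 0.03 m and not (velocity of joint lamp above 0.05 rad/s) and velocity of joint lamp above -0.05 rad/s), for 0.2 s.
4. the isolator is turned back to on (value of joint isolator above 1.25 rad), for 0.2 s.
At the end, for the whole second after the job is handed in: The isolator is on (within 0.15 rad of its on stop); the board lies flat and still on the bed's floor inside the rim, within 12 mm of the middle and squared to it within 0.2 rad, either way round; the lamp head is at rest within 30 mm of straight above the bed's middle (value of joint isolator above 1.25 rad and x of board in the frame of bed_floor between -0.012 and 0.012 m and y of board in the frame of bed_floor between -0.012 and 0.012 m and z of board in the frame of bed_floor between -0.004 and 0.004 m and angle between board's own z axis and vertical below 0.06 rad and angle between the x axis of board and the y axis of bed_floor, either way round below 0.2 rad and linear speed of board below 0.02 m/s and horizontal distance between lamp_grip and bed_floor below 0.03 m and not (velocity of joint lamp above 0.05 rad/s) and velocity of joint lamp above -0.05 rad/s); the robot touches nothing.
It fails at once if another loose thing (bowl, screwdriver, bottle, spool, tray, brush or bare board) is moved by more than 30 mm (distance of any of bowl, screwdriver, flux, spool, tray, brush, bare_board from where it was at the start of the episode above 0.03 m).
It also fails if it takes over 72 s, if anything falls off the work surface, if the arm or the gripper's body presses on something with over 40 N, if the wrist force passes 120 N, or if a joint passes its speed limit or range.

## Working session

There is one attempt and no reset: what is moved stays moved. The work goes in short steps, Python scripts to look and compute and a shell command to move; the robot and the scene stay as the last step left them, time stands still between calls to the robot, and variables do not carry over. Pictures are saved under pics/ and viewed, about 8 in all and at most 12, crops included, and the job is handed in when it is done.

```bash
mkdir -p pics; ls; python3 - <<'E'
from bench import arm
import cv2,numpy as np
print(arm.get_state())
for n in("scene","top","wrist"):
    c=arm.calibration(n);print(n,{k:np.round(v,4).tolist() for k,v in c.items()})
for n in("scene","top"):
    cv2.imwrite(f"pics/{n}0.png",cv2.resize(arm.camera(n)[:,:,::-1],(800,600),interpolation=cv2.INTER_CUBIC))
E
```

```text
pics
{'time': 0.0, 'joints': array([ 9.91413569e-01,  3.13996044e-01,  4.49562245e-02,  1.30362105e+00,
       -1.29824680e-05,  1.43120997e+00]), 'qvel': array([-0.001314  , -0.00152433, -0.00131128,  0.00021624, -0.00146638,
       -0.00013733]), 'tau': array([-5.33996317e-04, -4.80627072e+01,  2.98534495e+01,  1.93874975e-02,
       -1.55497387e-04, -9.81053148e-06]), 'tcp_pos': array([244.59367811, 519.94393291, 303.00194175]), 'tool_rot': array([ 3.91081938e-04,  8.44320436e-01,  5.35837786e-01, -8.46301843e-04]), 'wrist_force': array([ 0.32193578, -0.70179702, -0.15476605]), 'ft_torque': array([ 0.05277885,  0.01748221, -0.0002317 ]), 'width': 85.37736567900735}
scene {'mtx': [[531.4992, 0.0, 273.9605], [0.0, 531.4992, 209.3075], [0.0, 0.0, 1.0]], 'k1': -0.1137, 'extrinsics': [[0.3614, 0.7561, -0.5457, 1478.0289], [0.9323, -0.2841, 0.2238, -388.6137], [0.0141, -0.5896, -0.8076, 1507.8017], [0.0, 0.0, 0.0, 1.0]]}
top {'mtx': [[523.4026, 0.0, 282.4105], [0.0, 523.4026, 210.4079], [0.0, 0.0, 1.0]], 'k1': -0.131, 'extrinsics': [[0.0208, -0.9931, 0.1153, 385.7802], [-0.9998, -0.0205, 0.0034, -3.0709], [-0.001, -0.1153, -0.9933, 1557.4312], [0.0, 0.0, 0.0, 1.0]]}
wrist {'mtx': [[348.9281, 0.0, 278.5752], [0.0, 348.9281, 219.012], [0.0, 0.0, 1.0]], 'k1': -0.076, 'tool_from_camera': [[1.0, -0.0011, 0.0009, -0.1681], [0.0008, 0.9603, 0.2791, -71.0481], [-0.0012, -0.2791, 0.9603, -69.0269], [0.0, 0.0, 0.0, 1.0]]}
```

View pics/top0.png

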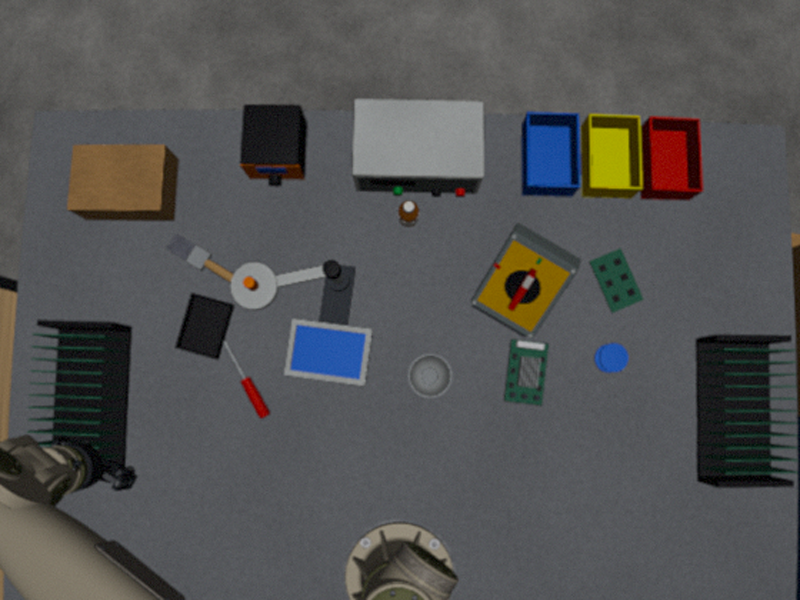

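View pics/scene0.png

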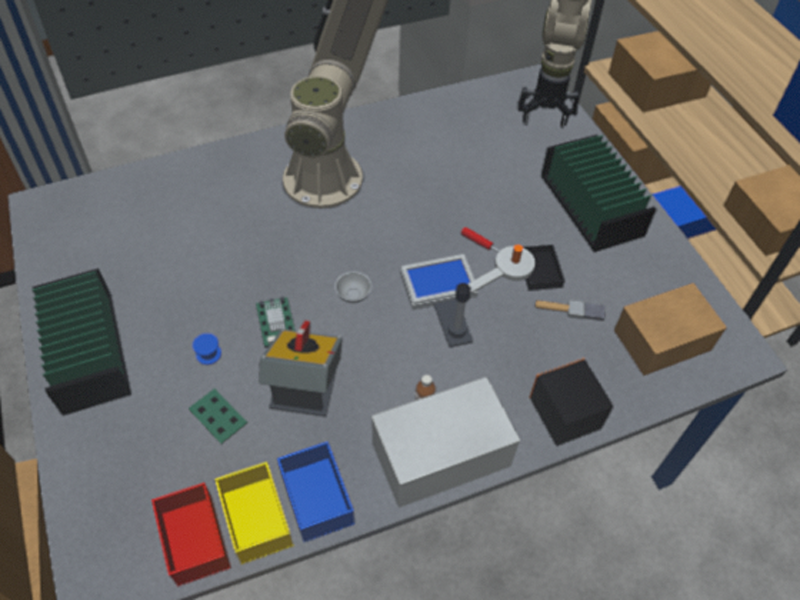

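The top view (800x600) shows the bed at (328,352), lamp head at (254,285) and hinge at (333,270). The isolator face is at (522,287) with the handle pointing up the slope (on), and the board is at (527,372). Next I'll take enlarged crops for the corners.

```bash
cat > h.py <<'E'
from bench import arm
import numpy as np, cv2
from scipy.spatial.transform import Rotation as Ro
def ray(name,uv):
    c=arm.calibration(name);K=np.array(c["mtx"]);uv=np.atleast_2d(uv).astype(float)
    d=(uv-K[:2,2])/K[0,0];p=d.copy()
    for _ in range(20): p=d/(1+c["k1"]*(p**2).sum(1,keepdims=True))
    if name=="wrist":
        R,t=tool();T=np.eye(4);T[:3,:3]=R;T[:3,3]=t;E=T@np.array(c["tool_from_camera"])
    else:E=np.array(c["extrinsics"])
    return E[:3,3],np.c_[p,np.ones(len(p))]@E[:3,:3].T
def onz(name,uv,z):
    o,d=ray(name,uv);z=np.broadcast_to(z,len(d));return o+d*((z-o[2])/d[:,2])[:,None]
def tool():
    s=arm.get_state();q=s["tool_rot"];return Ro.from_quat([*q[1:],q[0]]).as_matrix(),np.array(s["tcp_pos"])
def row(grasp,R2,off=54):
    """row taking the grasp point to world point grasp with tool matrix R2"""
    R,t=tool();g=np.array(grasp,float)-off*R2[:,2]
    rv=Ro.from_matrix(R.T@R2).as_rotvec(degrees=True)/5;sh=R.T@(g-t)/40
    return np.round(np.r_[rv,sh],3).tolist()
def down(psi):
    c,s=np.cos(psi),np.sin(psi);return np.array([[c,s,0],[s,-c,0],[0,0,-1.]])
E
python3 - <<'E'
from h import *
im=cv2.imread("pics/top0.png")
from bench import arm
a=arm.camera("top")[:,:,::-1]
# crop original: bed/lamp cols150-270 rows 170-290 ; iso/board cols 320-420 rows 150-290
A=cv2.resize(a[175:275,155:275],None,fx=3.3,fy=3.3*1.0,interpolation=cv2.INTER_CUBIC)
B=cv2.resize(a[150:290,320:420],None,fx=4,fy=4,interpolation=cv2.INTER_CUBIC)
C=np.zeros((560,800,3),np.uint8);C[:330,:396]=A;C[:560,400:800]=B
cv2.imwrite("pics/c1.png",C)
E
```

```text
(no output)
```

View pics/c1.png

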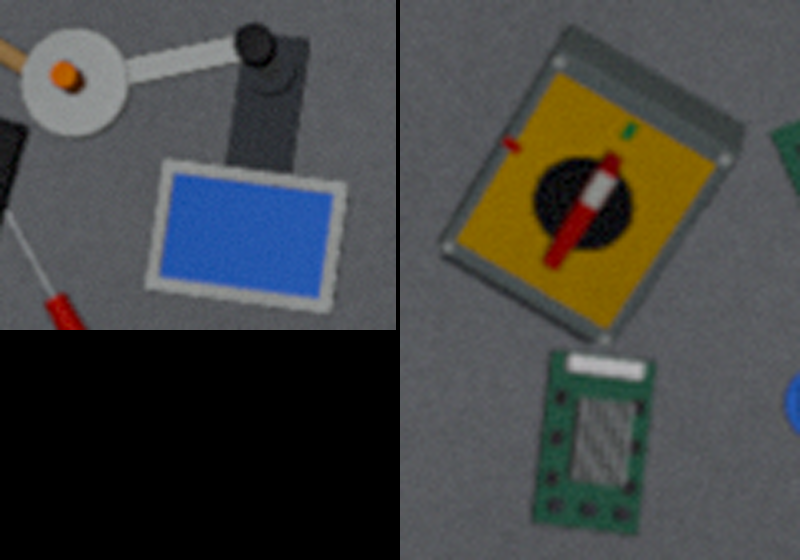

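Crop pixels used: face screws (560,61), (726,159), (448,247), (604,340); board corners (550,352), (655,360), (637,534), (533,522); bed rim corners (163,160), (346,182), (330,311), (147,289); lamp post top (64,71).

```bash
python3 - <<'E'
from h import *
A=lambda p:np.array(p)/3.3+[155,175]-.35
B=lambda p:(np.array(p)-[400,0])/4+[320,150]-.37
T=lambda p,z:onz("top",p,z)
np.set_printoptions(precision=1,suppress=True)
bed=T(A([(163,160),(346,182),(330,311),(147,289)]),32);bc=bed.mean(0)
vx=(bed[0]+bed[1]-bed[2]-bed[3]);byaw=np.arctan2(vx[1],vx[0]);vy=bed[0]+bed[3]-bed[1]-bed[2]
print("bed",bc,"yaw",byaw,np.arctan2(vy[1],vy[0])-np.pi/2,np.linalg.norm(vx)/2,np.linalg.norm(vy)/2)
print("post",bc+150*np.array([np.cos(byaw),np.sin(byaw),0]))
print("lampgrip top",T(A([(64,71)]),220),"head",T(A([(75,82)]),175),"hinge",T(A([(255,43)]),[190]))
bo=T(B([(550,352),(655,360),(637,534),(533,522)]),8)
v=bo[0]+bo[1]-bo[2]-bo[3];print("board",bo.mean(0),np.arctan2(v[1],v[0]),np.linalg.norm(v)/2)
hs=T(B([(577,398),(634,405),(628,486),(571,479)]),50)
v=hs[0]+hs[1]-hs[2]-hs[3];print("sink",hs.mean(0),np.arctan2(v[1],v[0]))
sc=T(B([(560,61),(726,159),(604,340),(448,247)]),[163,163,71,71]);fc=sc.mean(0)
v=sc[0]+sc[1]-sc[2]-sc[3];yaw=np.arctan2(v[1],v[0]);w=sc[0]+sc[3]-sc[1]-sc[2]
print("face",fc,yaw,np.arctan2(w[1],w[0])-np.pi/2,np.linalg.norm(v)/2,np.linalg.norm(w)/2)
E
```

```text
bed [455.3 155.   32. ] yaw -0.09315553235681852 -0.0966427516972248 114.86992815961788 163.63103546881715
post [604.6 141.1  32. ]
lampgrip top [[572.4 283.6 220. ]] head [[569.9 283.8 175. ]] hinge [[602.3 136.6 190. ]]
board [ 422.9 -254.5    8. ] -0.09618678035335847 127.94571569262929
sink [ 421.8 -254.    50. ] -0.0689112244049726
face [ 585.2 -228.7  117. ] -0.5188803310103086 -0.5202592527551528 164.08644811315196 130.13961536581206
```

```bash
cat >> h.py <<'E'
FC=np.array([585.2,-228.7,117.]);IY=-0.52
def iso():
    B=Ro.from_euler("z",IY).as_matrix();n=B@[-.573,0,.82];n/=np.linalg.norm(n);y=B[:,1];return n,y,np.cross(y,n)
def isoR(a):  # tool for handle at angle a from up-slope, clockwise positive looking at face
    n,y,u=iso();return np.c_[y,u,-n]@Ro.from_euler("z",a).as_matrix()
E
python3 - <<'E'
from h import *
n,y,u=iso();B=lambda p:(np.array(p)-[400,0])/4+[320,150]-.37
o,d=ray("top",B([(552,262),(611,158)]));P=FC+50*n
X=o+d*(((P-o)@n)/(d@n))[:,None]-P
print("bar ends (left,up):",X@y,X@u,"u",u)
e=X[1]-X[0];print("cw angle from up",np.arctan2(-(e@y),e@u))
print(row(FC+134*n,isoR(0)))
E
```

```text
bar ends (left,up): [0.11662529 4.47407606] [-26.86886109  60.78225373] u [ 0.71135249 -0.40729328  0.57279126]
cw angle from up -0.0496726866149699
[-6.987, -0.265, 0.895, -13.096, 12.99, 0.818]
```

```bash
python3 -m crank '[[[-7,-0.3,0.9,-13.1,13,0.8,0],[-7,-0.3,0.9,-13.1,13,0.8,0],[-7,-0.3,0.9,-13.1,13,0.8,0],[-7,-0.3,0.9,-13.1,13,0.8,0],[-7,-0.3,0.9,-13.1,13,0.8,0],[-7,-0.3,0.9,-13.1,13,0.8,0],[-7,-0.3,0.9,-13.1,13,0.8,0],[-7,-0.3,0.9,-13.1,13,0.8,0],[-7,-0.3,0.9,-13.1,13,0.8,0],[-7,-0.3,0.9,-13.1,13,0.8,0],[-7,-0.3,0.9,-13.1,13,0.8,0],[-7,-0.3,0.9,-13.1,13,0.8,0],[-7,-0.3,0.9,-13.1,13,0.8,0],[-7,-0.3,0.9,-13.1,13,0.8,0],[-7,-0.3,0.9,-13.1,13,0.8,0],[-7,-0.3,0.9,-13.1,13,0.8,0],[-7,-0.3,0.9,-13.1,13,0.8,0],[-7,-0.3,0.9,-13.1,13,0.8,0],[-7,-0.3,0.9,-13.1,13,0.8,0],[-7,-0.3,0.9,-13.1,13,0.8,0]]]'
python3 - <<'E'
from h import *
n,y,u=iso();print(row(FC+134*n,isoR(0)),arm.get_state()["joints"].round(2))
cv2.imwrite("pics/w1.png",cv2.resize(arm.camera("wrist")[:,:,::-1],(800,600),interpolation=cv2.INTER_CUBIC))
E
```

```text
time: 1.82
tcp_pos: [491.9, -177.0, 271.2]
tool_rot: [0.26, 0.826, 0.477, 0.149]
wrist_force: [-0.3, 0.2, -0.2]
width: 85.6
[-0.003, 0.042, -0.038, 0.036, -0.023, -0.013] [-0.49 -0.13 -0.7   0.39 -0.02  0.03]
```

View pics/w1.png

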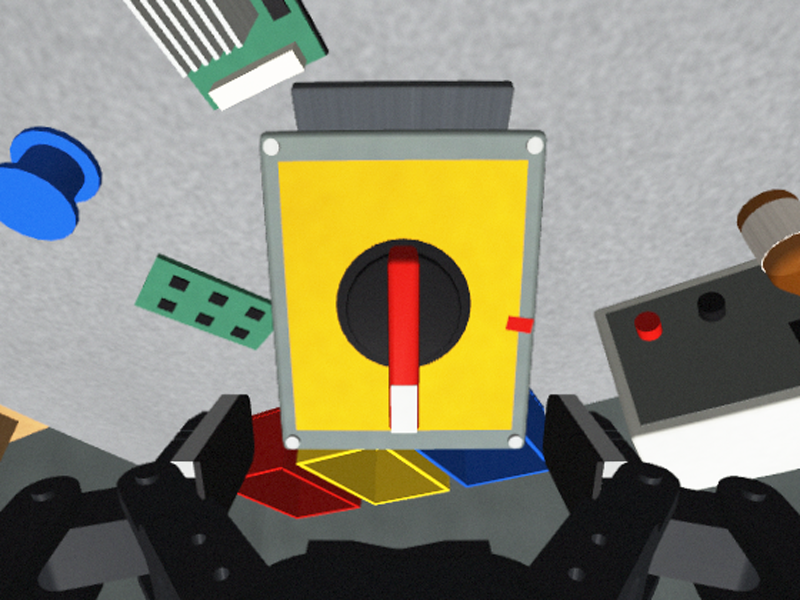

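Wrist view: the bar is vertical at u=403, ends at v≈250 and 432 with the white end up-slope. The disc is about (403,303), and the face screws are (270,147), (535,146), (515,442), (292,442).

```bash
python3 - <<'E'
from h import *
np.set_printoptions(precision=1,suppress=True)
n,y,u=iso()
W=lambda p:np.array(p)*.7-.15
def pl(p,h):
    o,d=ray("wrist",W(p));P=FC+h*n;X=o+d*(((P-o)@n)/(d@n))[:,None]-P
    return np.c_[X@y,X@u]
print("screws",pl([(270,147),(535,146),(515,442),(292,442)],0))
print("disc l,r,top,bot",pl([(337,303),(470,303),(403,239),(403,367)],12))
print("bar",pl([(403,250),(403,432),(389,400),(418,400)],50))
E
```

```text
screws [[-64.4 -83.1]
 [ 67.1 -83.3]
 [ 67.2  81.7]
 [-63.6  81.4]]
disc l,r,top,bot [[-32.2  -6.1]
 [ 35.6  -5.9]
 [  1.5 -38.6]
 [  1.4  29.1]]
bar [[  1.2 -39.1]
 [  1.2  46.2]
 [ -5.2  29.7]
 [  8.   29.7]]
```

```bash
cat >> h.py <<'E'
n_,y_,u_=iso();FC=FC+1.5*y_-2.5*u_
E
python3 - <<'E'
from h import *
print(row(FC+36*n_,isoR(0)))
E
```

```text
[-0.011, 0.029, -0.02, 0.054, -0.058, 2.447]
```

```bash
python3 -m crank '[[[0,0,0,0.05,-0.06,1,0],[0,0,0,0.05,-0.06,2,0],[0,0,0,0.05,-0.06,2.45,0],[0,0,0,0.05,-0.06,2.45,0],[0,0,0,0.05,-0.06,2.45,255],[0,0,0,0.05,-0.06,2.45,255],[0,0,0,0.05,-0.06,2.45,255],[0,0,0,0.05,-0.06,2.45,255],[0,0,0,0.05,-0.06,2.45,255],[0,0,0,0.05,-0.06,2.45,255],[0,0,0,0.05,-0.06,2.45,255],[0,0,0,0.05,-0.06,2.45,255],[0,0,0,0.05,-0.06,2.45,255],[0,0,0,0.05,-0.06,2.45,255]]]'
```

```text
time: 3.03
tcp_pos: [539.6, -201.8, 191.7]
tool_rot: [0.262, 0.825, 0.477, 0.149]
wrist_force: [-9.6, -1.7, 9.0]
width: 13.2
```

```bash
python3 -m crank '[[[0,0,-1.3,0,0,0,255],[0,0,-2.6,0,0,0,255],[0,0,-3.9,0,0,0,255],[0,0,-5.2,0,0,0,255],[0,0,-6.5,0,0,0,255],[0,0,-7.8,0,0,0,255],[0,0,-9.1,0,0,0,255],[0,0,-10.4,0,0,0,255],[0,0,-11.7,0,0,0,255],[0,0,-13,0,0,0,255],[0,0,-14.3,0,0,0,255],[0,0,-15.6,0,0,0,255],[0,0,-16,0,0,0,255],[0,0,-16,0,0,0,255],[0,0,-16,0,0,0,255]]]'
```

```text
time: 4.28
tcp_pos: [539.8, -202.7, 192.1]
tool_rot: [0.297, 0.326, 0.896, -0.055]
wrist_force: [-9.1, -4.7, 8.7]
width: 12.7
```

```bash
python3 -m crank '[[[0,0,0,0,0,0,0],[0,0,0,0,0,0,0],[0,0,0,0,0,0,0],[0,0,0,0,0,0,0],[0,0,0,0,0,0,0],[0,0,0,0,0,0,0],[0,0,0,0,0,0,0],[0,0,0,0,0,-1,0],[0,0,0,0,0,-2,0],[0,0,0,0,0,-3,0],[0,0,0,0,0,-3,0],[0,0,0,0,0,-3,0]]]'
python3 - <<'E'
from h import *
print(arm.get_state()["joints"].round(2))
cv2.imwrite("pics/w2.png",arm.camera("wrist")[:,:,::-1])
print("board approach",row([422,-254,140],down(np.pi/2-0.085)))
E
```

```text
time: 5.28
tcp_pos: [481.2, -166.2, 291.8]
tool_rot: [0.299, 0.324, 0.896, -0.053]
wrist_force: [-0.3, -0.3, 0.1]
width: 85.6
[-0.48 -0.18 -0.69  0.44 -0.02 -1.36]
board approach [4.44, 5.805, 10.648, 1.05, -2.86, 1.853]
```

View pics/w2.png

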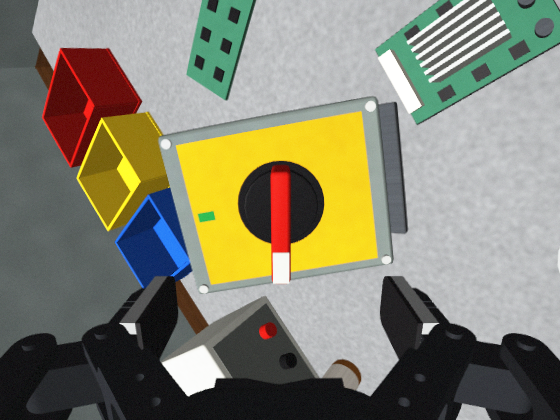

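Handle bar is in line with the tool (u=280), and its pointer covers the red mark, so the isolator is off. Next I'll go above the board.

```bash
python3 -m crank '[[[4.4,5.8,10.6,1.05,-2.85,1.85,0],[4.4,5.8,10.6,1.05,-2.85,1.85,0],[4.4,5.8,10.6,1.05,-2.85,1.85,0],[4.4,5.8,10.6,1.05,-2.85,1.85,0],[4.4,5.8,10.6,1.05,-2.85,1.85,0],[4.4,5.8,10.6,1.05,-2.85,1.85,0],[4.4,5.8,10.6,1.05,-2.85,1.85,0],[4.4,5.8,10.6,1.05,-2.85,1.85,0],[4.4,5.8,10.6,1.05,-2.85,1.85,0],[4.4,5.8,10.6,1.05,-2.85,1.85,0],[4.4,5.8,10.6,1.05,-2.85,1.85,0],[4.4,5.8,10.6,1.05,-2.85,1.85,0]]]'
python3 - <<'E'
from h import *
print(row([422,-254,140],down(np.pi/2-0.085)),arm.get_state()["joints"].round(2))
cv2.imwrite("pics/w3.png",cv2.resize(arm.camera("wrist")[:,:,::-1],(800,600)))
E
```

```text
time: 6.33
tcp_pos: [421.2, -253.2, 191.4]
tool_rot: [-0.001, 0.734, 0.679, 0.0]
wrist_force: [-0.4, -0.2, 0.3]
width: 85.7
[-0.017, -0.016, 0.081, -0.018, 0.022, -0.066] [-0.7   0.22 -0.36  0.99  0.   -0.63]
```

View pics/w3.png

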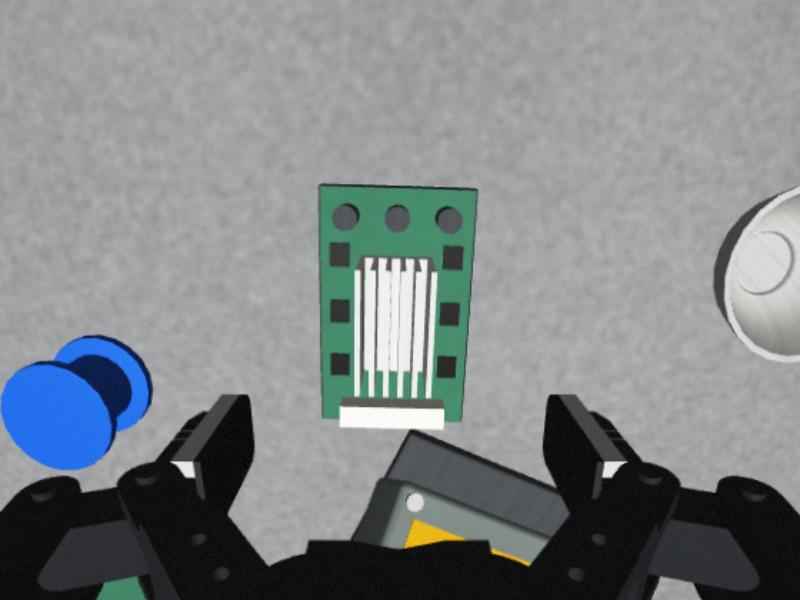

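Board corners seen at (320,184), (477,189), (462,421), (323,418); fins span u 355–437, so it is centred between the jaws.

```bash
python3 - <<'E'
from h import *
np.set_printoptions(precision=1,suppress=True)
W=lambda p:np.array(p)*.7-.15
b=onz("wrist",W([(320,184),(477,189),(462,421),(323,418)]),8)
f=b[2]+b[3]-b[0]-b[1];s=b[0]+b[3]-b[1]-b[2]
print(b.mean(0),np.arctan2(f[1],f[0]),np.arctan2(-s[0],s[1])+0,np.linalg.norm(f)/2,np.linalg.norm(s)/2)
h=onz("wrist",W([(355,270),(437,272),(434,398),(357,398)]),50);print("sink",h.mean(0),h)
c=b.mean(0);yaw=np.arctan2(f[1],f[0])
print(row([c[0],c[1],33],down(np.pi/2+yaw)))
E
```

```text
[ 422.1 -254.2    8. ] -0.10558342533326391 3.034387091178336 128.05761276997956 78.25868520845576
sink [ 422.3 -253.9   50. ] [[ 390.6 -269.    50. ]
 [ 394.3 -233.8   50. ]
 [ 453.6 -238.6   50. ]
 [ 450.7 -274.3   50. ]]
[-0.011, -0.013, 0.313, -0.032, 0.029, 2.621]
```

```bash
python3 -m crank '[[[0,0,0.25,-0.03,0.03,1,0],[0,0,0.25,-0.03,0.03,2,0],[0,0,0.25,-0.03,0.03,2.6,0],[0,0,0.25,-0.03,0.03,2.6,0],[0,0,0.25,-0.03,0.03,2.6,255],[0,0,0.25,-0.03,0.03,2.6,255],[0,0,0.25,-0.03,0.03,2.6,255],[0,0,0.25,-0.03,0.03,2.6,255],[0,0,0.25,-0.03,0.03,2.6,255],[0,0,0.25,-0.03,0.03,2.6,255],[0,0,0.25,-0.03,0.03,2.6,255],[0,0,0.25,-0.03,0.03,2.6,255],[0,0,0.25,-0.03,0.03,2,255],[0,0,0.25,-0.03,0.03,1,255],[0,0,0.25,-0.03,0.03,0,255],[0,0,0.25,-0.03,0.03,-0.6,255],[0,0,0.25,-0.03,0.03,-0.6,255],[0,0,0.25,-0.03,0.03,-0.6,255]]]'
python3 - <<'E'
from h import *
print(row([455,155,185],down(np.pi-0.095)),tool()[1])
E
```

```text
time: 7.88
tcp_pos: [423.7, -255.6, 219.0]
tool_rot: [0.002, 0.742, 0.67, 0.001]
wrist_force: [-0.0, 0.1, -2.3]
width: 35.2
[0.018, 0.05, -18.081, 10.29, -0.265, -0.519] [ 423.65338553 -255.58801215  219.02329303]
```

```bash
python3 -m crank '[[[0,0,-18.1,10.3,-0.25,0.2,255],[0,0,-18.1,10.3,-0.25,0.2,255],[0,0,-18.1,10.3,-0.25,0.2,255],[0,0,-18.1,10.3,-0.25,0.2,255],[0,0,-18.1,10.3,-0.25,0.2,255],[0,0,-18.1,10.3,-0.25,0.2,255],[0,0,-18.1,10.3,-0.25,0.2,255],[0,0,-18.1,10.3,-0.25,0.2,255],[0,0,-18.1,10.3,-0.25,0.2,255],[0,0,-18.1,10.3,-0.25,0.2,255],[0,0,-18.1,10.3,-0.25,0.2,255],[0,0,-18.1,10.3,-0.25,0.2,255],[0,0,-18.1,10.3,-0.25,0.2,255],[0,0,-18.1,10.3,-0.25,0.2,255],[0,0,-18.1,10.3,-0.25,0.2,255],[0,0,-18.1,10.3,-0.25,0.2,255],[0,0,-18.1,10.3,-0.25,0.2,255]]]'
python3 - <<'E'
from h import *
s=arm.get_state();print(row([455,155,150],down(np.pi-0.095)),s["tcp_pos"],s["width"],s["joints"].round(2))
cv2.imwrite("pics/w4.png",cv2.resize(arm.camera("wrist")[:,:,::-1],(800,600)))
E
```

```text
time: 9.3
tcp_pos: [454.6, 155.7, 208.8]
tool_rot: [-0.001, 0.048, 0.999, 0.0]
wrist_force: [-0.6, 0.1, -2.2]
width: 35.2
[0.009, -0.015, -0.005, -0.013, -0.016, 0.12] [454.55002295 155.69698527 208.8109133 ] 35.24757600210801 [ 0.16  0.19 -0.36  1.02  0.   -1.31]
```

View pics/w4.png

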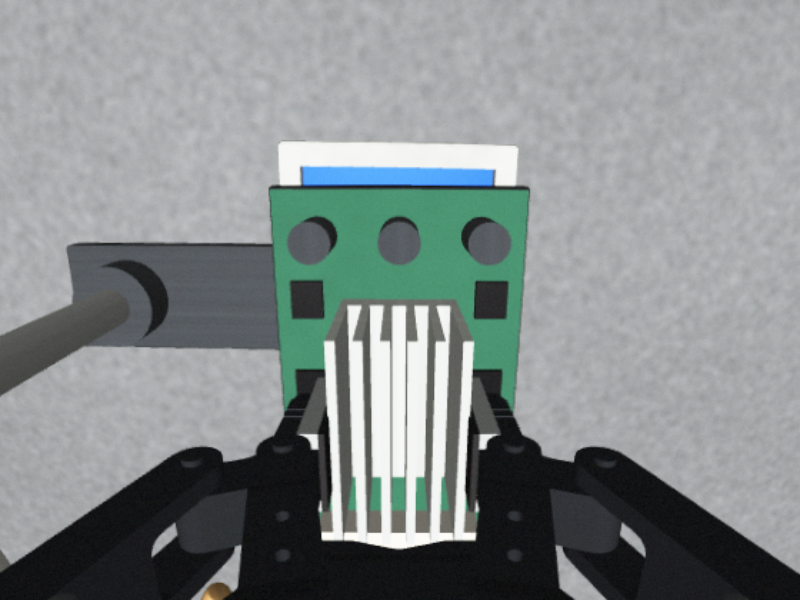

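The bed's near rim corners are (279,142) and (518,147); the board edge is at (270,187) and (529,188). The board is level in the grip and nearly aligned.

```bash
python3 - <<'E'
from h import *
np.set_printoptions(precision=1,suppress=True)
W=lambda p:np.array(p)*.7-.15
R,t=tool()
def rep(n,p,z,half):
    e=onz("wrist",W(p),z);d=e[0]-e[1];d/=np.linalg.norm(d)  # along bed +x
    yv=np.array([-d[1],d[0],0]);m=e.mean(0)
    c=m+half*yv;print(n,"len",np.linalg.norm(e[0]-e[1]),"yaw",np.arctan2(d[1],d[0]),"mid",m,"centre",c);return c
b=rep("bed",[(279,142),(518,147)],32,84)
rep("inner",[(302,167),(495,169)],24,72)
c=rep("board",[(270,187),(529,188)],t[2]-54-25,65)
print("tool xy",t[:2])
E
```

```text
bed len 113.22870029428086 yaw -0.11610369260007199 mid [446.4  73.9  32. ] centre [456.1 157.3  32. ]
inner len 95.26092618664686 yaw -0.10604647901108585 mid [447.5  84.8  24. ] centre [455.1 156.4  24. ]
board len 75.32061637721216 yaw -0.09970820688317952 mid [447.9  90.2 130. ] centre [454.4 154.9 130. ]
tool xy [454.7 155.7]
```

```bash
python3 -m crank '[[[0,0,0,-0.025,0.02,0.8,255],[0,0,0,-0.025,0.02,1.6,255],[0,0,0,-0.025,0.02,2,255],[0,0,0,-0.025,0.02,2.25,255],[0,0,0,-0.025,0.02,2.4,255],[0,0,0,-0.025,0.02,2.46,255],[0,0,0,-0.025,0.02,2.46,255],[0,0,0,-0.025,0.02,2.46,255],[0,0,0,-0.025,0.02,2.46,255]]]'
```

```text
time: 10.1
tcp_pos: [454.3, 156.4, 114.6]
tool_rot: [-0.001, 0.047, 0.999, 0.0]
wrist_force: [-15.8, -3.5, 32.4]
width: 34.9
```

```bash
python3 -m crank '[[[0,0,0,0,0,-0.07,255],[0,0,0,0,0,-0.07,255],[0,0,0,0,0,-0.07,0],[0,0,0,0,0,-0.07,0],[0,0,0,0,0,-0.07,0],[0,0,0,0,0,-0.07,0],[0,0,0,0,0,-0.07,0],[0,0,0,0,0,-0.07,0],[0,0,0,0,0,-0.07,0],[0,0,0,0,0,-1,0],[0,0,0,0,0,-2,0],[0,0,0,0,0,-3,0],[0,0,0,0,0,-4,0],[0,0,0,0,0,-4.4,0],[0,0,0,0,0,-4.4,0],[0,0,0,0,0,-4.4,0]]]'
python3 - <<'E'
from h import *
print(tool()[1],arm.get_state()["wrist_force"])
cv2.imwrite("pics/w5.png",cv2.resize(arm.camera("wrist")[:,:,::-1],(800,600)))
E
```

```text
time: 11.43
tcp_pos: [456.5, 156.8, 287.9]
tool_rot: [0.001, 0.047, 0.999, 0.001]
wrist_force: [0.0, -0.7, -1.6]
width: 85.4
[456.50689256 156.75070383 287.9325251 ] [ 0.00752045 -0.70552497 -1.5650341 ]
```

View pics/w5.png

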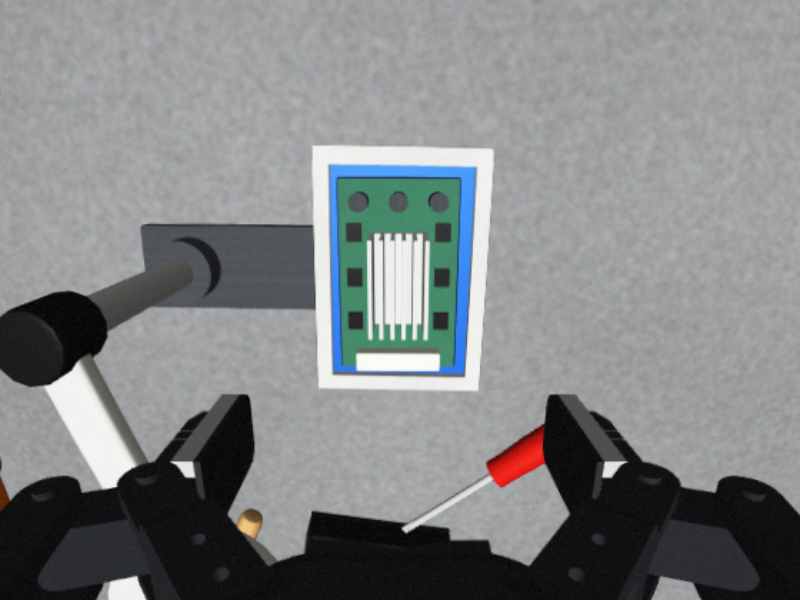

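Board lies flat inside the rim: its edges are at u 337–460 against the floor's 330–476, with a gap visible all round. Now for the lamp.

```bash
python3 - <<'E'
from h import *
np.set_printoptions(precision=3,suppress=True)
H=np.array([604,140.5]);phi=np.arctan2(284.5-H[1],571-H[0]);print(phi)
print("up",row([456,157,262],down(phi+np.pi/2)));print("over",row([571,284.5,262],down(phi+np.pi/2)))
# check sink/board centre
W=lambda p:np.array(p)*.7-.15
b=onz("wrist",W([(337,178),(461,179)]),32);i=onz("wrist",W([(313,146),(494,150),(479,390),(319,387)]),32)
print(b.mean(0),i.mean(0), i)
E
```

```text
1.7960731060089519
up [0.012, -0.005, -3.653, -0.005, 0.011, -0.738]
over [0.012, -0.005, -3.653, -2.57, 3.453, -0.736]
[448.913  92.218  32.   ] [453.347 154.881  32.   ] [[500.306  67.421  32.   ]
 [388.319  80.365  32.   ]
 [405.91  242.399  32.   ]
 [518.852 229.34   32.   ]]
```

```bash
python3 -m crank '[[[0,0,0,0,0,-0.74,0],[0,0,-1,0,0,-0.74,0],[0,0,-3.65,-2.57,3.45,-0.74,0],[0,0,-3.65,-2.57,3.45,-0.74,0],[0,0,-3.65,-2.57,3.45,-0.74,0],[0,0,-3.65,-2.57,3.45,-0.74,0],[0,0,-3.65,-2.57,3.45,-0.74,0],[0,0,-3.65,-2.57,3.45,-0.74,0],[0,0,-3.65,-2.57,3.45,-0.74,0],[0,0,-3.65,-2.57,3.45,-0.74,0]]]'
python3 - <<'E'
from h import *
print(tool()[1],row([571,284.5,203],down(1.796+np.pi/2)))
cv2.imwrite("pics/w6.png",cv2.resize(arm.camera("wrist")[:,:,::-1],(800,600)))
E
```

```text
time: 12.32
tcp_pos: [570.0, 283.5, 315.7]
tool_rot: [-0.001, -0.112, 0.994, 0.0]
wrist_force: [0.5, 0.0, 0.0]
width: 85.5
[570.01010252 283.47204402 315.71966135] [0.006, -0.031, -0.006, -0.034, 0.019, 1.468]
```

View pics/w6.png

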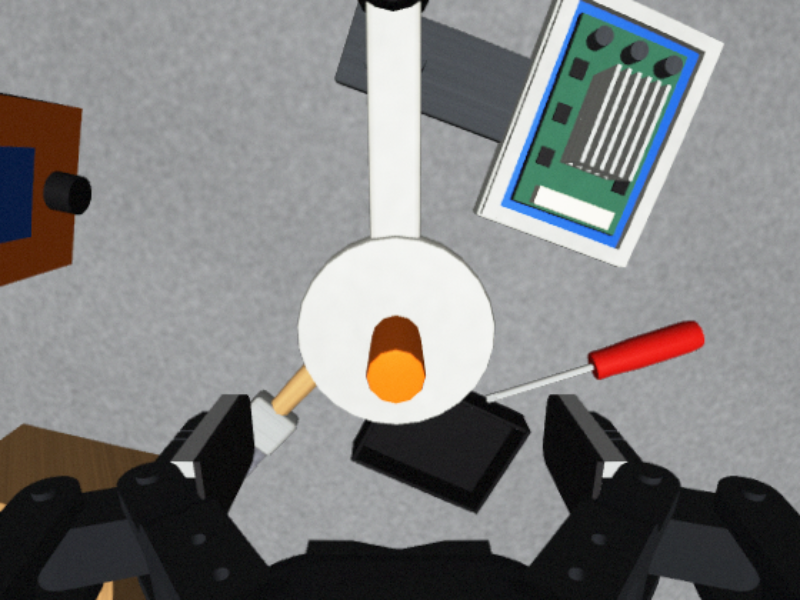

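The orange post is centred between the jaws at (396,375) and the lamp arm is vertical in view. Descend and grip.

```bash
python3 -m crank '[[[0,0,0,-0.03,0.02,0.8,0],[0,0,0,-0.03,0.02,1.4,0],[0,0,0,-0.03,0.02,1.4,0],[0,0,0,-0.03,0.02,1.4,0],[0,0,0,-0.03,0.02,1.4,255],[0,0,0,-0.03,0.02,1.4,255],[0,0,0,-0.03,0.02,1.4,255],[0,0,0,-0.03,0.02,1.4,255],[0,0,0,-0.03,0.02,1.4,255],[0,0,0,-0.03,0.02,1.4,255],[0,0,0,-0.03,0.02,1.4,255],[0,0,0,-0.03,0.02,1.4,255]]]'
python3 -c "
from h import *
print(arm.get_state()['joints'].round(2))"
```

```text
time: 13.37
tcp_pos: [572.3, 285.6, 261.7]
tool_rot: [0.0, -0.112, 0.994, 0.001]
wrist_force: [-1.7, -0.9, 6.5]
width: 20.5
[ 0.34  0.45  0.15  1.27  0.   -1.46]
```

```bash
python3 -m crank '[[[0,0,-1.2,0.392,-0.021,0,255],[0,0,-2.4,0.78,-0.082,0,255],[0,0,-3.6,1.159,-0.184,0,255],[0,0,-4.8,1.525,-0.324,0,255],[0,0,-6,1.875,-0.502,0,255],[0,0,-7.2,2.204,-0.716,0,255],[0,0,-8.4,2.509,-0.963,0,255],[0,0,-9.6,2.787,-1.241,0,255],[0,0,-10.8,3.034,-1.546,0,255],[0,0,-12,3.248,-1.875,0,255],[0,0,-13.2,3.426,-2.225,0,255],[0,0,-14.2,3.546,-2.529,0,255],[0,0,-14.2,3.546,-2.529,0,255],[0,0,-14.2,3.546,-2.529,0,255],[0,0,-14.2,3.546,-2.529,0,255]]]'
python3 -c "
from h import *
print(arm.get_state()['joints'].round(2))"
```

```text
time: 14.62
tcp_pos: [455.6, 155.0, 261.6]
tool_rot: [0.0, -0.668, 0.744, 0.001]
wrist_force: [-4.8, -1.3, 10.0]
width: 20.6
[ 0.16  0.15 -0.27  1.15  0.   -2.87]
```

```bash
python3 -m crank '[[[0,0,0,0,0,0,0],[0,0,0,0,0,0,0],[0,0,0,0,0,0,0],[0,0,0,0,0,0,0],[0,0,0,0,0,0,0],[0,0,0,0,0,0,0],[0,0,0,0,0,0,0],[0,0,0,0,0,-1,0],[0,0,0,0,0,-2,0],[0,0,0,0,0,-2.5,0],[0,0,0,0,0,-2.5,0],[0,0,0,0,0,-2.5,0]]]'
python3 - <<'E'
from h import *
t=tool()[1];print(t,row(FC+134*n_,isoR(-1.4)), row([t[0],t[1],t[2]-54],down(-1.67+0.9)))
a=cv2.resize(arm.camera("top")[:,:,::-1][165:275,155:420],None,fx=3,fy=3,interpolation=cv2.INTER_CUBIC)
w=cv2.resize(arm.camera("wrist")[:,:,::-1],None,fx=.6,fy=.6)
C=np.zeros((330+252,795,3),np.uint8);C[:330]=a;C[330:,:336]=w;cv2.imwrite("pics/c7.png",C)
E
```

```text
time: 15.62
tcp_pos: [457.2, 155.3, 361.9]
tool_rot: [0.002, -0.668, 0.744, -0.0]
wrist_force: [0.9, -0.3, -0.2]
width: 85.7
[457.18576386 155.27297682 361.86862275] [6.698, -5.193, 23.783, 8.072, -1.699, 2.295] [-0.039, 0.006, -10.397, 0.0, 0.0, 0.0]
```

View pics/c7.png

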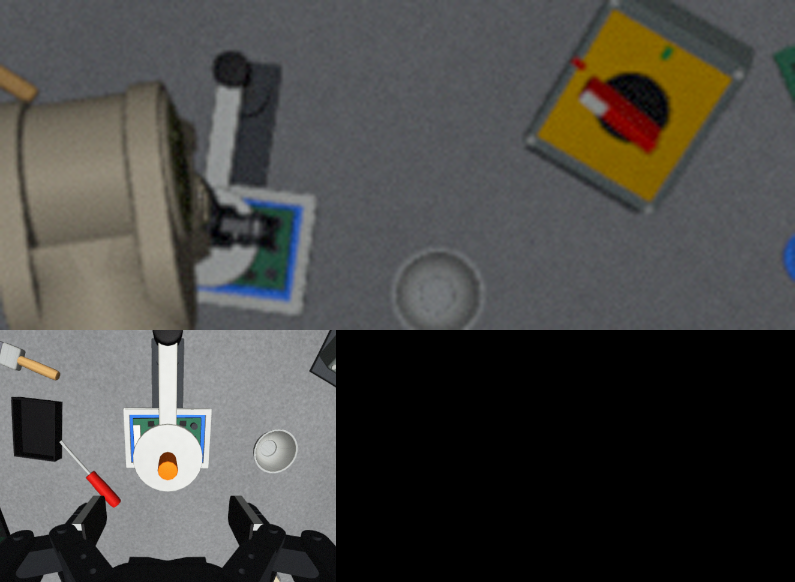

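Top view: the handle is parallel to the red-mark direction (off). Wrist view: the lamp arm is in line with the bed and the head is over it. Next, the isolator.

```bash
python3 -m crank '[[[6.7,-5.2,23.8,8.07,-1.7,2.3,0],[6.7,-5.2,23.8,8.07,-1.7,2.3,0],[6.7,-5.2,23.8,8.07,-1.7,2.3,0],[6.7,-5.2,23.8,8.07,-1.7,2.3,0],[6.7,-5.2,23.8,8.07,-1.7,2.3,0],[6.7,-5.2,23.8,8.07,-1.7,2.3,0],[6.7,-5.2,23.8,8.07,-1.7,2.3,0],[6.7,-5.2,23.8,8.07,-1.7,2.3,0],[6.7,-5.2,23.8,8.07,-1.7,2.3,0],[6.7,-5.2,23.8,8.07,-1.7,2.3,0],[6.7,-5.2,23.8,8.07,-1.7,2.3,0],[6.7,-5.2,23.8,8.07,-1.7,2.3,0],[6.7,-5.2,23.8,8.07,-1.7,2.3,0],[6.7,-5.2,23.8,8.07,-1.7,2.3,0],[6.7,-5.2,23.8,8.07,-1.7,2.3,0],[6.7,-5.2,23.8,8.07,-1.7,2.3,0],[6.7,-5.2,23.8,8.07,-1.7,2.3,0],[6.7,-5.2,23.8,8.07,-1.7,2.3,0],[6.7,-5.2,23.8,8.07,-1.7,2.3,0],[6.7,-5.2,23.8,8.07,-1.7,2.3,0]]]'
python3 - <<'E'
from h import *
s=arm.get_state();print(s["tcp_pos"],s["joints"].round(2),row(FC+36*n_,isoR(-1.4)))
E
```

```text
time: 17.38
tcp_pos: [488.9, -172.1, 266.5]
tool_rot: [0.293, 0.322, 0.899, -0.053]
wrist_force: [-0.4, -0.3, -0.3]
width: 85.6
[ 488.8865395  -172.09766896  266.46651288] [-0.48 -0.13 -0.71  0.39 -0.02 -1.37] [-0.022, -0.06, 0.028, -0.097, 0.025, 2.412]
```

```bash
python3 -m crank '[[[0,0,0,-0.1,0.03,1,0],[0,0,0,-0.1,0.03,2,0],[0,0,0,-0.1,0.03,2.4,0],[0,0,0,-0.1,0.03,2.4,0],[0,0,0,-0.1,0.03,2.4,255],[0,0,0,-0.1,0.03,2.4,255],[0,0,0,-0.1,0.03,2.4,255],[0,0,0,-0.1,0.03,2.4,255],[0,0,0,-0.1,0.03,2.4,255],[0,0,0,-0.1,0.03,2.4,255],[0,0,0,-0.1,0.03,2.4,255],[0,0,0,-0.1,0.03,2.4,255],[0,0,0,-0.1,0.03,2.4,255],[0,0,0,-0.1,0.03,2.4,255]]]'
```

```text
time: 18.55
tcp_pos: [540.5, -201.5, 193.0]
tool_rot: [0.295, 0.323, 0.897, -0.053]
wrist_force: [-4.6, 1.9, 6.0]
width: 13.3
```

```bash
python3 -m crank '[[[0,0,1.3,0,0,0,255],[0,0,2.6,0,0,0,255],[0,0,3.9,0,0,0,255],[0,0,5.2,0,0,0,255],[0,0,6.5,0,0,0,255],[0,0,7.8,0,0,0,255],[0,0,9.1,0,0,0,255],[0,0,10.4,0,0,0,255],[0,0,11.7,0,0,0,255],[0,0,13,0,0,0,255],[0,0,14.3,0,0,0,255],[0,0,15.6,0,0,0,255],[0,0,16.1,0,0,0,255],[0,0,16.1,0,0,0,255],[0,0,16.1,0,0,0,255],[0,0,16.1,0,0,0,255]]]'
python3 -m crank '[[[0,0,0,0,0,0,0],[0,0,0,0,0,0,0],[0,0,0,0,0,0,0],[0,0,0,0,0,0,0],[0,0,0,0,0,0,0],[0,0,0,0,0,0,0],[0,0,0,0,0,0,0],[0,0,0,0,0,-1,0],[0,0,0,0,0,-2,0],[0,0,0,0,0,-3.5,0],[0,0,0,0,0,-3.5,0],[0,0,0,0,0,-3.5,0],[0,0,0,0,0,-3.5,0]]]'
python3 - <<'E'
from h import *
s=arm.get_state();print(s["wrist_force"],s["qvel"].max())
a=cv2.resize(arm.camera("top")[:,:,::-1][165:290,150:420],None,fx=2.9,fy=2.9,interpolation=cv2.INTER_CUBIC)
w=cv2.resize(arm.camera("wrist")[:,:,::-1],None,fx=.55,fy=.55)
C=np.zeros((a.shape[0]+w.shape[0],a.shape[1],3),np.uint8);C[:a.shape[0]]=a;C[a.shape[0]:,:w.shape[1]]=w;cv2.imwrite("pics/c8.png",C)
E
```

```text
time: 19.88
tcp_pos: [540.6, -202.5, 193.5]
tool_rot: [0.261, 0.827, 0.476, 0.15]
wrist_force: [-6.0, -1.4, 6.6]
width: 13.1
time: 20.97
tcp_pos: [471.5, -161.7, 308.3]
tool_rot: [0.26, 0.826, 0.476, 0.151]
wrist_force: [-0.5, 0.6, -1.1]
width: 85.5
[-0.54810523  0.55136298 -1.08002949] 0.044549431254518476
```

View pics/c8.png

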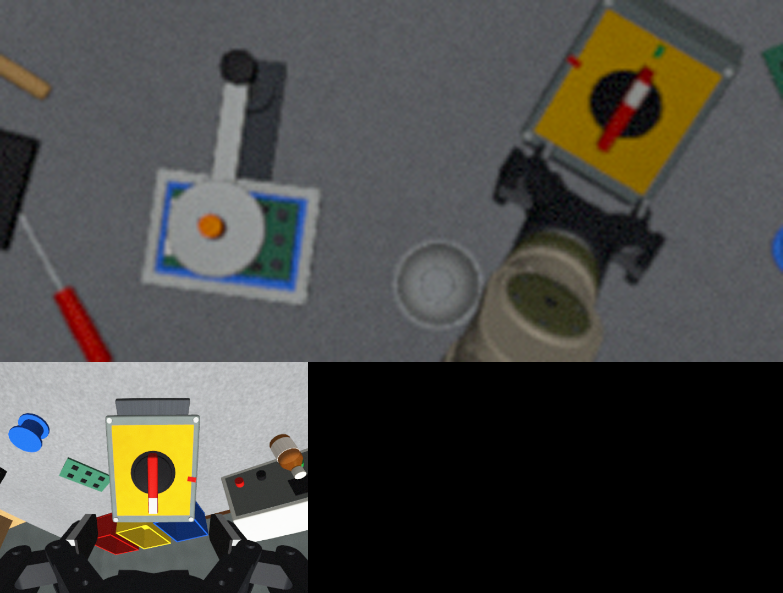

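Handle is at the green mark (on) and the robot is clear. The head appears at (215,228) and the bed corners are (158,170), (320,189), (305,302), (143,283); I'll do a parallax check before handing in.

```bash
python3 - <<'E'
from h import *
P=lambda p:np.array(p)/2.9+[150,165]-.33
b=onz("top",P([(158,170),(320,189),(305,302),(143,283)]),32).mean(0);l=onz("top",P([(215,228)]),175)[0];g=onz("top",P([(209,226)]),220)[0]
print(b,l,g)
if max(np.hypot(*(l-b)[:2]),np.hypot(*(g-b)[:2]))<20: print(arm.finish_job())
E
```

```text
[455.16635919 154.56761185  32.        ] [455.4757018  154.89256195 175.        ] [454.85245478 155.12110971 220.        ]
the job is handed in; nothing more can be done
None
```

The job is finished and handed in at about 21 s of the 72 s allowed. I turned the isolator off, laid the board in the bed, swung the lamp over it and turned the isolator back on, in that order.

- **Isolator:** the last views show the handle pointing up the slope at the green mark, so it is on.
- **Board:** it lies flat inside the rim, about 2–3 mm off the middle. I measured this just after placing it; in the last view the lamp head covers most of it, but it still shows inside the rim.
- **Lamp:** the last top view puts the head and its grip post within 1 mm of the bed's middle.
- **Clearance:** the gripper was open and well back from the box, with wrist force about 1 N. The loose things in view looked undisturbed, but I did not measure their positions.
- **Forces:** pressing the board onto the bed read about 36 N at the wrist, the highest reading I saw. I eased off before releasing it.

No final check failed. The first top-view fix on the handle differed from the closer wrist view by about 1 cm along the bar. I used the closer one, and both turns went through.

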